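Plug in the battery pack and shut the charging case on it

TASK

Plug the white battery pack upright into the socket inside the open charging case, let go of it, then swing the case's lid over and press it fully shut, so that it holds the pack down on its sprung contacts. Press gently, do not ram the lid or the case, and leave the jar, brush and carton where they are.

Things in the scene. Friction and masses are not known exactly. Their poses are not given: they have to be found in the camera images.
- case: Green charging case fixed to the bench, an open-topped box 140 (its x) x 170 (its y) x 106 mm high, walls 6 mm thick; place and yaw vary. Origin: centre of its underside, on the bench; x points from its front (the robot's side) to the hinge side, z up. Inside, 30 mm above the bench, lies a grey plate with the rectangular socket in its middle.
- socket (a point): Centre of the socket's mouth, at case x = 0, y = 0, z = 30 mm; axes as the case. The hole is 62 (x) x 42 mm (y), 26 mm deep, with a 2 mm chamfer around the mouth.
- contacts (a joint): Brass sprung contact block in the socket, travel in m: 0 is up (its top 12 mm below the socket's mouth), 0.008 fully pressed. It pushes up with 5.6 N at 0 and 0.8 N more per mm, more than the pack's weight, so a pack set in and let go stands about 5 mm higher than its final height.
- pack: Battery pack standing on the bench: white and grey block 90 (x) x 60 (y) x 70 mm, under it a black block plug 60 x 40 x 18 mm; 88 mm high in all, about 0.35 kg (varies). Origin: centre of the plug's underside; x along the 90 mm. Grasp it across the 60 mm. It fits with its length along case x, either end first. Let go in the socket, its origin is 18 mm above the bench; under the shut lid, 13 mm.
- lid (a joint): Angle of the lid in rad: 0 shut, 1.57 upright, stops at 0 and 2.1; it starts open, leaning back beyond upright, away from the robot. White plate 140 x 170 x 8 mm hinged on the case's far rim. The hinge is stiff: the lid stays where it is left and takes 0.7 N m to move either way.
- lid_hinge (a point): Middle of the hinge axis, at case x = 70, y = 0, z = 107 mm, on the lid's inner face. Axes as the case; the lid turns about y.
- lid_edge (a point): Middle of the lid's free edge on its outer face (the top face when shut), 140 mm from the hinge; turns with the lid, axes as the case's when shut (z out of the outer face). A black finger tab 20 mm long and 60 mm wide (8 mm thick, like the lid) sticks out beyond this edge.
- lid_pad (a point): Middle of a 40 x 40 x 6 mm rubber pad under the lid, 70 mm from the hinge. It meets the plugged pack when the free edge is about 10 mm from shut and must press the pack down 5 mm on the sprung contacts. Pushing at the free edge takes about 5 N for the hinge and up to 5 N more for the springs, until the lid stops hard.
- screw_jar: Glass jar of screws with a steel cap, 68 mm across and 95 mm high, on the bench. Origin: centre of its underside. Leave it alone.
- brush: Brush 170 mm long lying on the bench. Leave it alone.
- carton: Brown carton 90 x 120 x 60 mm on the bench. Origin: centre of its underside. Leave it alone.
There are look-alikes about, which are no part of the job. Leave any red look-alike of the pack alone.

How it is judged:
By the outcome, as a careful person would: the job done as asked, in the order asked, and still so for the second after the job is handed in, with the robot touching nothing.
It also fails if it takes over 67 s, if anything falls off the work surface, if the arm or the gripper's body presses on something with over 40 N, if the wrist force passes 120 N, or if a joint passes its speed limit or range.

ROBOT

A 6-joint arm with a two-finger parallel gripper is mounted at the origin on the work surface. World frame = base frame: x ahead of the robot, y to its left, z up, the work surface at z = 0. Lengths are in m, angles in degrees, forces in N, time in s.
With the tool pointing down it reaches from about 0.25 to 0.725 m from the base axis. Payload 9.7 kg.
Tool frame: the origin (TCP) lies midway between the tips of the shut fingers; the grasp point (between the pads) lies 19 mm behind it (bot.pinch_z is the distance from the TCP to the grasp point, in m); z points along the fingers, y is the direction in which the jaws open and shut (so a half turn about z gives the same grasp; the last joint's range is limited). The gripper opens to 85 mm and grips with 20 to 120 N. Pads are 22 mm wide; open, the fingers measure 114 mm over their backs; the gripper's body (76 mm by 85 mm) begins 54 mm behind the grasp point. The pads swing forward as they close: fully open they stand 13 mm farther back than shut.
Start: joints at [70.13, 4.979, 10.078, 95.1, 0, 90], TCP at [0.187, 0.517, 0.231] pointing down, gripper open.
Joint ranges: [-179.16, 179.16], [-48.56, 103.87], [-65.8, 70.77], [-126.05, 130.52], [-82.76, 87.17], [-180, 180]. Speed limits (degrees/s): [127.2, 127.2, 147.25, 180, 180, 180].

INTERFACE

Orientations are given as [roll, pitch, yaw] about the fixed x, y, z axes, in that order (R = Rz(yaw) Ry(pitch) Rx(roll)).
In Python, from workcell import bot, imaging gives the robot as it stands.
- The arm moves only by the tool servo_tool, never from a script. Its argument "moves" is a list that holds one entry, the list of rows, each a list of 7 numbers: the turn, a rotation vector about the tool's x, y, z in rad, then the shift along the tool's x, y, z in cm, then the finger opening in cm, from 0 to 8.54. A call has 1 to 12 rows; each row shifts and turns the pose as measured when the row begins, along the tool's axes as they then stand; what a row does not reach is not made up. A row lasts 1/12 s, in which the tool goes at most 41.7 mm and 7.16 degrees, less where a joint would pass 70% of its speed; a pose out of reach is approached as far as the arm can. A call is refused whole if a number of a shift passes 4.17 or a number of a turn 0.125, either way. A call with a gripper value outside its range is refused whole. The fingers move at their own pace and stop on an object; "force" is the grip in N (left out, the last holds). Time passes only in rows, so rows that do not move let the fingers close. It gives the time, the measured TCP pose, the force and the opening at its end, in the units of the state.
- bot.get_obs(): the state, without advancing time (a new reading comes with each control period).
- imaging.camera(name): name is "scene" or "top" or "wrist"; returns the picture (384x512x3 uint8, blue, green, red); there is no depth.
- imaging.calibration(name): a dict with "fx", "fy", "cx", "cy" (pixels), "camera_from_world" (4x4, takes a point from world to camera coordinates). Camera axes: x right, y down, z forward; pixel columns grow to the right and rows downward; lengths in m; the calibration is good to about 2 mm. A picture is of the moment at which its call begins: read the wrist's pose just before it. calibration takes no time and is no camera call; for the wrist camera it gives the pose at the moment of the call.
- bot.job_done(): hands the job in, once; it reports no verdict.
The state is a dict: "time": time; "q": joint angles; "qd": joint speeds; "joint_efforts": joint torques, N m; "ee_pos": TCP position; "tcp_rot": TCP orientation; "wrist_force": force on the tool from outside, world axes, zero at the start; "torque": the same for the moment, N m; "opening": finger opening in m.
Only numpy, scipy, OpenCV 4.12 (cv2) and the standard library are available. Lean on these libraries where they do the work, as an engineer would, in place of code of your own. Each camera call takes 0.05 s, during which the arm holds its last target.

## Working session

There is one attempt and no reset: what is moved stays moved. The work goes in short steps, Python scripts to look and compute and a tool call to move; the robot and the scene stay as the last step left them, time stands still between calls to the robot, and variables do not carry over. Pictures are saved under pics/ and viewed, and the job is handed in when it is done.

Besides the shell and the picture viewer there is one more tool, called after ">>>" as name(argument=value, ...), one argument or row to a line, values as JSON. servo_tool: Moves the arm, as the interface text tells. Its arguments: {"type":"object","properties":{"moves":{"type":"array","items":{"type":"array","items":{"type":"array","items":{"type":"number"}}}},"force":{"type":"number"}},"required":["moves"]}

```bash
mkdir -p pics; ls; cat > h.py <<'E'
import numpy as np,cv2
from workcell import bot,imaging
def snap(n,f):
    c=imaging.calibration(n);im=imaging.camera(n);cv2.imwrite('pics/'+f+'.png',im);np.save('pics/'+f+'.npy',c,allow_pickle=True);return im,c
def load(f): return cv2.imread('pics/'+f+'.png'),np.load('pics/'+f+'.npy',allow_pickle=True).item()
def proj(c,p):
    p=np.atleast_2d(p);q=(c['camera_from_world']@np.c_[p,np.ones(len(p))].T).T
    return np.c_[c['fx']*q[:,0]/q[:,2]+c['cx'],c['fy']*q[:,1]/q[:,2]+c['cy']]
def ray(c,uv):
    T=np.linalg.inv(c['camera_from_world']);d=T[:3,:3]@np.array([(uv[0]-c['cx'])/c['fx'],(uv[1]-c['cy'])/c['fy'],1.]);return T[:3,3],d/np.linalg.norm(d)
def atz(c,uv,z):
    o,d=ray(c,uv);return o+d*(z-o[2])/d[2]
def tri(obs):
    A=np.zeros((3,3));b=np.zeros(3)
    for c,uv in obs:
        o,d=ray(c,uv);P=np.eye(3)-np.outer(d,d);A+=P;b+=P@o
    x=np.linalg.solve(A,b);return x
def crop(f,x,y,w,h,s,out):
    im=cv2.imread('pics/'+f+'.png')[y:y+h,x:x+w];cv2.imwrite('pics/'+out+'.png',cv2.resize(im,None,fx=s,fy=s,interpolation=cv2.INTER_CUBIC))
E
python3 - <<'E'
from h import *
for n in('scene','top','wrist'):
    im,c=snap(n,n+'0'); print(n,c['fx'],np.linalg.inv(c['camera_from_world'])[:3].round(3).tolist())
o=bot.get_obs();print(o)
E
```

```text
pics
scene 347.0527818907364 [[0.864, 0.373, -0.337, 0.902], [0.503, -0.644, 0.576, -0.682], [-0.003, -0.668, -0.744, 0.921]]
top 464.58113777182433 [[0.048, -0.976, 0.215, 0.283], [-0.999, -0.048, 0.006, -0.026], [0.005, -0.215, -0.977, 1.217]]
wrist 265.981871545053 [[0.34, 0.909, 0.242, 0.127], [0.941, -0.328, -0.088, 0.54], [-0.001, 0.257, -0.966, 0.376]]
{'time': 0.15, 'q': array([7.01300091e+01, 5.00364401e+00, 1.00436741e+01, 9.51000963e+01,
       1.24847526e-03, 8.99991563e+01]), 'qd': array([-0.02206917, -0.02948289,  0.1044187 ,  0.21143697,  0.04789404,
        0.06206319]), 'joint_efforts': array([-1.57363643e-04, -5.20762324e+01,  4.65043902e+01,  1.38969763e-02,
       -1.16353587e-05, -9.65476573e-06]), 'ee_pos': array([0.18686857, 0.51708301, 0.23073719]), 'tcp_rot': array([-1.79939934e+02, -1.24935906e-03,  1.60130851e+02]), 'wrist_force': array([0.08076288, 0.57787985, 0.2067823 ]), 'torque': array([3.13520676e-02, 9.63206987e-05, 4.01852055e-02]), 'opening': 0.08558000675238296}
```

View pics/scene0.png

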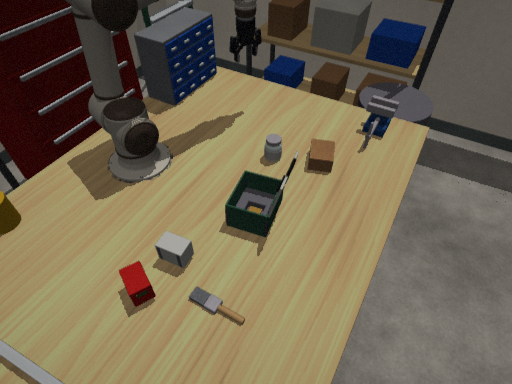

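View pics/top0.png

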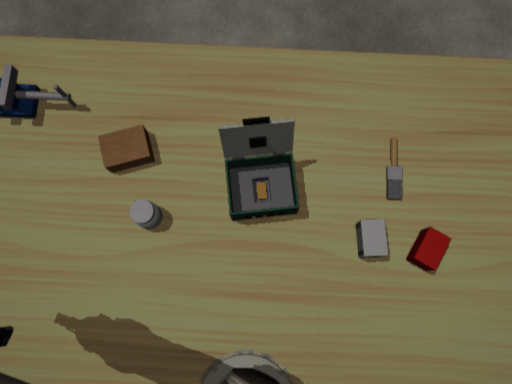

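View pics/wrist0.png

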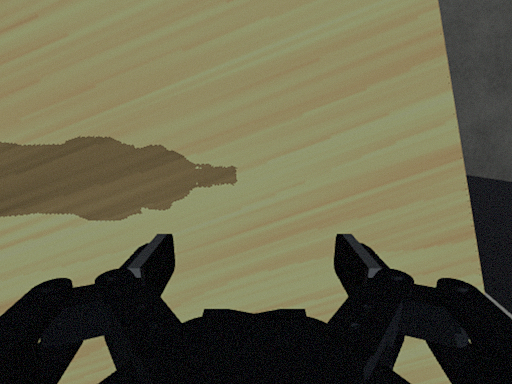

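The top view shows the case at about (262,187), with its lid leaning back. The white pack is at (373,238), the red decoy at (430,249), the jar at (146,213), the carton at (126,148) and the brush at (395,170).

```bash
python3 - <<'E'
from h import *
crop('top0',340,205,120,80,6,'t_pack'); crop('top0',210,110,100,115,5,'t_case'); crop('scene0',110,220,100,90,6,'s_pack'); crop('scene0',215,145,100,95,6,'s_case')
_,c=load('top0')
for n,uv,z in [('pack',(373,238),.088),('case',(262,187),.03),('jar',(145,212),.095),('red',(430,249),.088)]: print(n,atz(c,uv,z).round(3))
E
```

```text
pack [ 0.412 -0.289  0.088]
case [ 0.538 -0.013  0.03 ]
jar [0.448 0.268 0.095]
red [ 0.392 -0.427  0.088]
```

View pics/t_pack.png

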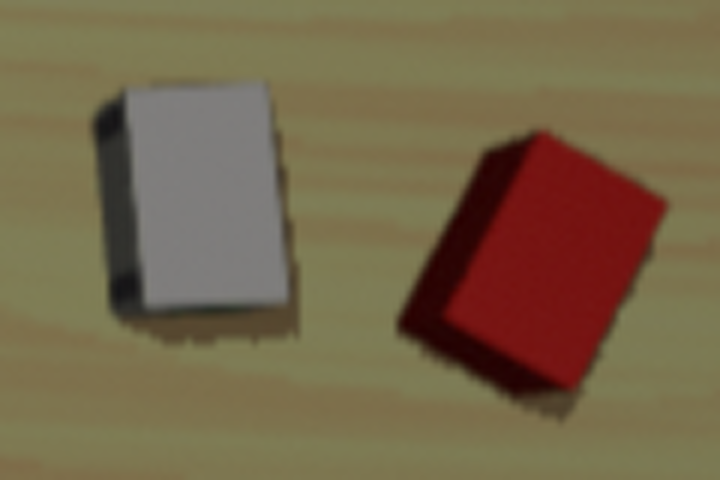

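View pics/t_case.png

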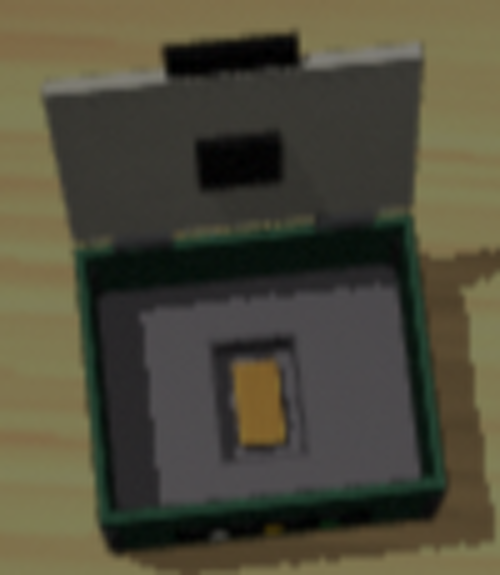

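View pics/s_pack.png

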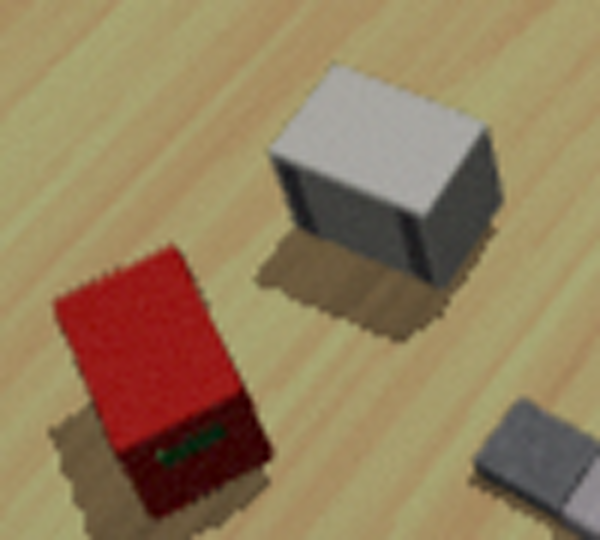

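View pics/s_case.png

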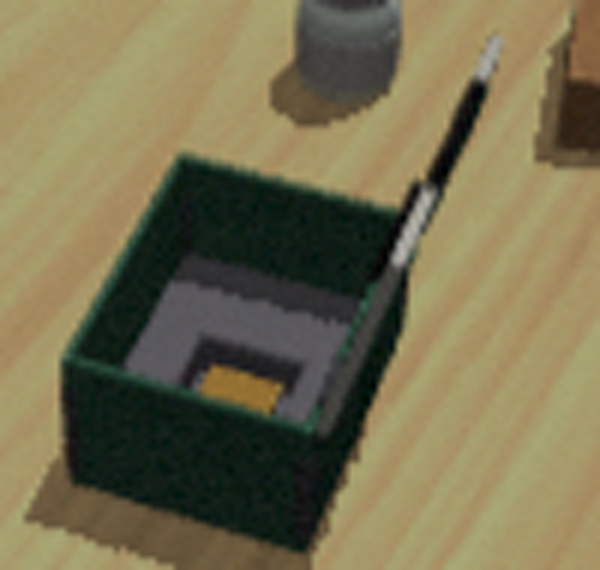

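The corners are readable in both views, so I'll triangulate them and fit the poses.

```bash
cat > fit.py <<'E'
from h import *
from scipy.optimize import least_squares
_,ct=load('top0');_,cs=load('scene0')
T=lambda p,o,s:((p[0]+.5)/s-.5+o[0],(p[1]+.5)/s-.5+o[1])
def run(name,tp,sp,ot,st,os_,ss,L,W,x0):
    tp=[T(p,ot,st) for p in tp];sp=[T(p,os_,ss) for p in sp]
    P=[tri([(ct,a),(cs,b)]) for a,b in zip(tp,sp)];print(name,'tri',np.round(P,4).tolist())
    sg=np.array([[1,1],[1,-1],[-1,-1],[-1,1]])*[L/2,W/2]
    def f(v):
        c,s=np.cos(v[3]),np.sin(v[3]);X=np.c_[sg@np.array([[c,s],[-s,c]])+v[:2],np.full(4,v[2])]
        return np.r_[(proj(ct,X)-tp).ravel(),(proj(cs,X)-sp).ravel()]
    r=least_squares(f,x0);print(name,r.x[:3].round(4),np.degrees(r.x[3]).round(2),'res px',r.fun.round(1))
run('pack',[(125,90),(268,82),(288,303),(145,308)],[(488,127),(424,215),(272,150),(335,65)],(340,205),6,(110,220),6,.09,.06,[.41,-.29,.088,0])
run('case',[(78,252),(413,220),(445,483),(102,520)],[(407,213),(312,432),(65,357),(183,155)],(210,110),5,(215,145),6,.14,.17,[.53,0,.106,0])
E
python3 fit.py
```

```text
pack tri [[0.4569, -0.2586, 0.0841], [0.4626, -0.3162, 0.0875], [0.3742, -0.3233, 0.0853], [0.3685, -0.2668, 0.0849]]
pack [ 0.4154 -0.2914  0.0853] 5.17 res px [-0.6 -0.6 -0.1 -0.3  0.2 -0.2 -0.7 -0.   0.  -0.4 -0.4  0.8 -1.5  0.5
 -0.2 -0.4]
case tri [[0.5857, 0.0808, 0.1064], [0.6122, -0.0834, 0.1048], [0.4789, -0.104, 0.1069], [0.4531, 0.0608, 0.1041]]
case [ 0.5323 -0.0113  0.1043] 8.87 res px [-1.1 -1.  -0.  -1.6  0.5  1.  -0.7  0.9  0.9  0.3 -0.2  0.8 -1.4  0.7
 -0.8 -0.5]
```

```bash
python3 - <<'E'
from h import *
_,ct=load('top0');_,cs=load('scene0')
T=lambda p,o,s:((p[0]+.5)/s-.5+o[0],(p[1]+.5)/s-.5+o[1])
c0=np.array([.5323,-.0113]);a=np.radians(8.87);R=np.array([[np.cos(a),-np.sin(a)],[np.sin(a),np.cos(a)]])
def W(x,y,z): return np.r_[R@[x,y]+c0,z]
for th in np.arange(1.5,2.11,.1):
    P=[W(.07-.14*np.cos(th),y,.107+.14*np.sin(th)) for y in(.085,-.085)]+[W(.07-.16*np.cos(th)+.008*np.sin(th),y,.107+.16*np.sin(th)+.008*np.cos(th)) for y in(.03,-.03)]
    t=proj(ct,P);s=proj(cs,P)
    print(round(th,2),((t-[210,110])*5).round().tolist(),((s-[215,145])*6).round().tolist())
E
```

```text
1.5 [[47.0, 179.0], [434.0, 139.0], [169.0, 137.0], [308.0, 123.0]] [[411.0, 7.0], [299.0, 231.0], [393.0, 45.0], [353.0, 124.0]]
1.6 [[44.0, 148.0], [430.0, 109.0], [165.0, 102.0], [304.0, 88.0]] [[438.0, 13.0], [328.0, 238.0], [425.0, 54.0], [386.0, 134.0]]
1.7 [[41.0, 118.0], [426.0, 80.0], [162.0, 69.0], [300.0, 55.0]] [[464.0, 21.0], [357.0, 248.0], [456.0, 65.0], [419.0, 145.0]]
1.8 [[39.0, 91.0], [422.0, 52.0], [159.0, 38.0], [296.0, 24.0]] [[490.0, 32.0], [386.0, 260.0], [487.0, 79.0], [451.0, 160.0]]
1.9 [[37.0, 65.0], [418.0, 27.0], [156.0, 9.0], [292.0, -4.0]] [[516.0, 44.0], [414.0, 274.0], [517.0, 95.0], [482.0, 176.0]]
2.0 [[36.0, 41.0], [413.0, 4.0], [154.0, -16.0], [288.0, -29.0]] [[540.0, 58.0], [441.0, 289.0], [545.0, 112.0], [511.0, 194.0]]
2.1 [[35.0, 21.0], [409.0, -17.0], [151.0, -38.0], [285.0, -51.0]] [[562.0, 74.0], [466.0, 306.0], [571.0, 132.0], [538.0, 215.0]]
```

The lid stands at about 1.78 rad. I'll grasp with the tool yaw near -175°, which keeps the wrist camera on the robot's side, away from the lid. First I'll turn the tool.

>>> servo_tool(
  moves=[
    [[0,0,0.125,0,0,0,8.5],[0,0,0.125,0,0,0,8.5],[0,0,0.125,0,0,0,8.5],[0,0,0.125,0,0,0,8.5],[0,0,0.125,0,0,0,8.5],[0,0,0.125,0,0,0,8.5],[0,0,0.125,0,0,0,8.5],[0,0,0.125,0,0,0,8.5],[0,0,0.125,0,0,0,8.5],[0,0,0.125,0,0,0,8.5],[0,0,0.125,0,0,0,8.5],[0,0,0.125,0,0,0,8.5]],
  ],
  force=40,
)

```text
time: 1.15
ee_pos: [0.1864, 0.5159, 0.2268]
tcp_rot: [-180.0, 0.5, 73.9]
wrist_force: [-0.9, -0.5, -0.0]
opening: 0.085
```

>>> servo_tool(
  moves=[
    [[0,0,0.125,0,0,0,8.5],[0,0,0.125,0,0,0,8.5],[0,0,0.125,0,0,0,8.5],[0,0,0.125,0,0,0,8.5],[0,0,0.125,0,0,0,8.5],[0,0,0.125,0,0,0,8.5],[0,0,0.125,0,0,0,8.5],[0,0,0.125,0,0,0,8.5],[0,0,0.125,0,0,0,8.5],[0,0,0.125,0,0,0,8.5],[0,0,0.125,0,0,0,8.5],[0,0,0.125,0,0,0,8.5]],
  ],
)

```text
time: 2.15
ee_pos: [0.442, 0.2512, 0.2232]
tcp_rot: [-166.6, 10.8, 22.2]
wrist_force: [-0.2, 0.7, -0.1]
opening: 0.0851
```

```bash
python3 - <<'E'
from h import *
o=bot.get_obs();print(o['time'],o['q'].round(2),o['qd'].round(1),o['ee_pos'].round(4),o['tcp_rot'].round(2),o['wrist_force'].round(2))
snap('scene','s1')
E
```

```text
2.15 [ 22.13   9.13  12.05 103.71  13.41 179.94] [-49.9   8.8   5.8  16.1   8.4   0.1] [0.442  0.2512 0.2232] [-166.58   10.78   22.19] [-0.25  0.72 -0.13]
```

View pics/s1.png

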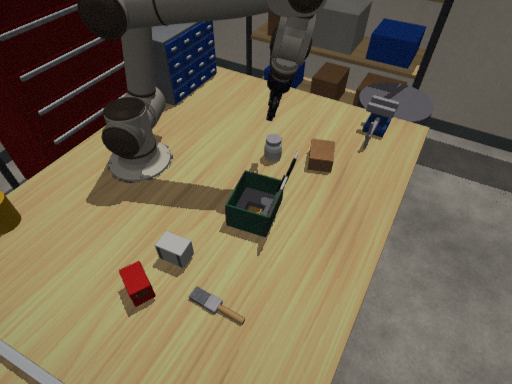

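q6 ran into its limit, because the yaw is q1 − q6 + 180. The tool swung clear above the jar and touched nothing. The reverse turn direction is the right one. I'll work out the correction.

```bash
cat >> h.py <<'E'
from scipy.spatial.transform import Rotation as Ro
def rel(pos,yaw,roll=180,pitch=0):
    o=bot.get_obs();R=Ro.from_euler('xyz',o['tcp_rot'],degrees=True);G=Ro.from_euler('xyz',[roll,pitch,yaw],degrees=True)
    print('t',round(o['time'],2),'q',o['q'].round(1),'pos',o['ee_pos'].round(4),'rot',o['tcp_rot'].round(2),'F',o['wrist_force'].round(1),'op',round(o['opening'],4))
    print('turn rad',(R.inv()*G).as_rotvec().round(4),'shift cm',(R.inv().apply(np.array(pos)-o['ee_pos'])*100).round(2))
E
python3 - <<'E'
from h import *
rel([.442,.251,.25],22)
E
```

```text
t 2.2 q [ 21.6   9.2  12.1 103.8  13.3 179.9] pos [0.4439 0.2463 0.2225] rot [-166.67   10.96   21.65] F [ 0.4 -3.3 -0.8] op 0.0845
turn rad [-0.2326  0.1898 -0.0284] shift cm [-0.53 -1.12 -2.51]
```

>>> servo_tool(
  moves=[
    [[-0.08,0.06,-0.06,0,0,-1,8.5],[-0.08,0.07,-0.1,0,0,-1,8.5],[-0.07,0.06,-0.1,0,0,0,8.5],[0,0,-0.12,0,0,0,8.5],[0,0,-0.12,0,0,0,8.5],[0,0,-0.12,0,0,0,8.5]],
  ],
)

```text
time: 2.7
ee_pos: [0.4516, 0.2379, 0.2394]
tcp_rot: [-178.9, -1.2, 54.8]
wrist_force: [-0.5, 0.7, 0.1]
opening: 0.0851
```

```bash
python3 - <<'E'
from h import *
rel([.415,-.291,.25],-175)
E
```

```text
t 2.7 q [ 26.9  -0.8   5.   95.3   1.5 152.1] pos [0.4516 0.2379 0.2394] rot [-178.9    -1.17   54.83] F [-0.5  0.7  0.1] op 0.0851
turn rad [ 0.0132 -0.0326 -2.2715] shift cm [-45.31  27.43  -2.51]
```

>>> servo_tool(
  moves=[
    [[0,-0.02,-0.125,0,0,0,8.5],[0,-0.01,-0.125,0,0,0,8.5],[0,0,-0.125,0,0,0,8.5],[0,0,-0.125,0,0,0,8.5],[0,0,-0.125,0,0,0,8.5],[0,0,-0.125,0,0,0,8.5],[0,0,-0.125,0,0,0,8.5],[0,0,-0.125,0,0,0,8.5],[0,0,-0.125,0,0,0,8.5],[0,0,-0.125,0,0,0,8.5],[0,0,-0.125,0,0,0,8.5],[0,0,-0.125,0,0,0,8.5]],
  ],
)

```text
time: 3.7
ee_pos: [0.4498, 0.2381, 0.2371]
tcp_rot: [-179.2, -1.0, 140.7]
wrist_force: [0.4, -0.0, -0.4]
opening: 0.0849
```

>>> servo_tool(
  moves=[
    [[0,0,-0.125,0,0,0,8.5],[0,0,-0.125,0,0,0,8.5],[0,0,-0.125,0,0,0,8.5],[0,0,-0.125,0,0,0,8.5],[0,0,-0.125,0,0,0,8.5],[0,0,-0.125,0,0,0,8.5],[0,0,0,0,0,0,8.5]],
  ],
)

```text
time: 4.28
ee_pos: [0.449, 0.2381, 0.2352]
tcp_rot: [-180.0, -1.4, -176.0]
wrist_force: [0.2, 0.0, 0.4]
opening: 0.0848
```

```bash
python3 - <<'E'
from h import *
rel([.415,-.291,.25],-175)
E
```

```text
t 4.28 q [27.6  0.7  6.  96.7  0.6 23.6] pos [0.449  0.2381 0.2352] rot [-179.99   -1.42 -176.  ] F [0.2 0.  0.4] op 0.0848
turn rad [ 0.     -0.0248 -0.0175] shift cm [  7.12 -52.54  -1.29]
```

>>> servo_tool(
  moves=[
    [[0,-0.02,-0.01,0.5,-4.1,-0.4,8.5],[0,0,0,0.5,-4.1,-0.4,8.5],[0,0,0,0.5,-4.1,-0.4,8.5],[0,0,0,0.5,-4.1,0,8.5],[0,0,0,0.5,-4.1,0,8.5],[0,0,0,0.5,-4.1,0,8.5],[0,0,0,0,0,0,8.5]],
  ],
)

```text
time: 4.87
ee_pos: [0.435, -0.0142, 0.2448]
tcp_rot: [-179.9, -0.4, -176.7]
wrist_force: [-0.5, 0.3, 0.6]
opening: 0.085
```

```bash
python3 - <<'E'
from h import *
rel([.415,-.291,.25],-175)
snap('wrist','w1'); rel([.415,-.291,.25],-175)
E
```

```text
t 4.87 q [-1.8 -9.8 -2.7 97.5 -0.2 -5.1] pos [ 0.435  -0.0142  0.2448] rot [-179.86   -0.44 -176.67] F [-0.5  0.3  0.6] op 0.085
turn rad [-0.0024 -0.0077 -0.0291] shift cm [  3.61 -27.52  -0.43]
t 4.92 q [-1.5 -9.8 -2.7 97.5 -0.1 -4.8] pos [ 0.4353 -0.0121  0.2448] rot [-179.92   -0.43 -176.67] F [-0.  -0.2  0.1] op 0.0848
turn rad [-0.0012 -0.0076 -0.0291] shift cm [  3.65 -27.73  -0.46]
```

View pics/w1.png

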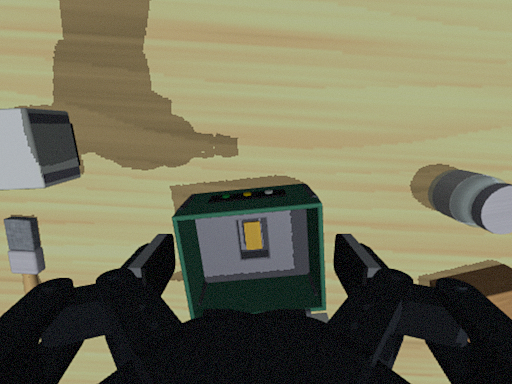

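The wrist view shows the case with the socket's mouth at about (253,238). The pack is at the left edge and the jar at the right.

```bash
python3 - <<'E'
from h import *
crop('w1',165,180,170,130,4.5,'w1c')
E
```

```text
(no output)
```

View pics/w1c.png

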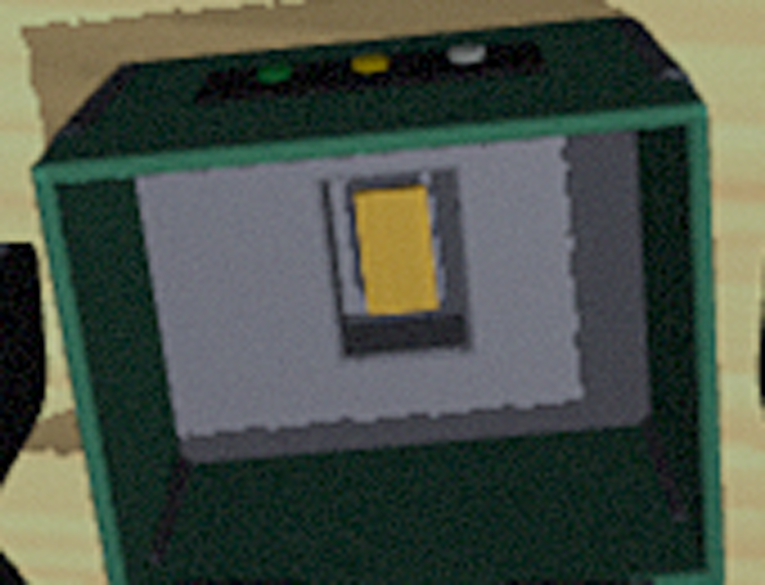

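>>> servo_tool(
  moves=[
    [[0,-0.01,-0.03,0.5,-4,-0.2,8.5],[0,0,0,0.5,-4,-0.2,8.5],[0,0,0,0.5,-4,0,8.5],[0,0,0,0.5,-4,0,8.5],[0,0,0,0.5,-4,0,8.5],[0,0,0,0.5,-4,0,8.5],[0,0,0,0.5,-4,0,8.5],[0,0,0,0,0,0,8.5],[0,0,0,0,0,0,8.5]],
  ],
)

```text
time: 5.67
ee_pos: [0.4257, -0.2961, 0.2466]
tcp_rot: [179.9, 0.2, -175.8]
wrist_force: [-0.2, 1.0, 0.5]
opening: 0.0849
```

```bash
python3 - <<'E'
from h import *
rel([.415,-.291,.25],-175)
snap('wrist','w2')
E
```

```text
t 5.67 q [-35.    0.9   7.5  96.5   0.3 -39.1] pos [ 0.4257 -0.2961  0.2466] rot [ 179.87    0.24 -175.82] F [-0.2  1.   0.5] op 0.0849
turn rad [ 0.0022  0.0042 -0.0144] shift cm [ 1.03  0.59 -0.34]
```

View pics/w2.png

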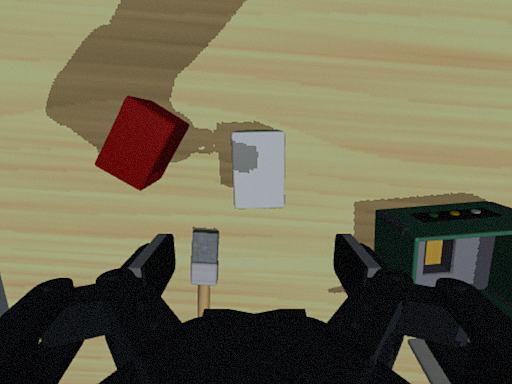

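The pack is at about (258,169) in the wrist view and the red decoy at (142,143).

```bash
python3 - <<'E'
from h import *
crop('w2',215,115,90,110,5.4,'w2c')
_,c=load('w1')
T=lambda p:((p[0]+.5)/4.5-.5+165,(p[1]+.5)/4.5-.5+180)
# rim corners outer: front-left(-y), front-right(+y)
for p in [(40,168),(705,108)]: print('rim',atz(c,T(p),.106).round(4))
S=[atz(c,T(p),.03) for p in [(322,182),(455,170),(470,350),(343,357)]]
print('socket',np.round(S,4).tolist(),np.mean(S,0).round(4))
E
```

```text
rim [ 0.4774 -0.1027  0.106 ]
rim [0.452  0.0619 0.106 ]
socket [[0.505, -0.0358, 0.03], [0.4985, 0.0063, 0.03], [0.561, 0.0156, 0.03], [0.5661, -0.0263, 0.03]] [ 0.5326 -0.01    0.03  ]
```

View pics/w2c.png

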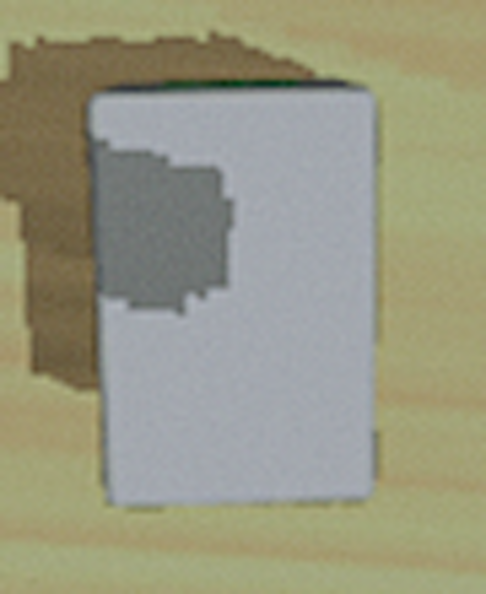

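```bash
python3 - <<'E'
from h import *
_,c=load('w2');_,ct=load('top0')
T=lambda p:((p[0]+.5)/5.4-.5+215,(p[1]+.5)/5.4-.5+115)
w=[T(p) for p in [(92,90),(375,87),(372,498),(107,503)]]
P=np.array([atz(c,p,.088) for p in w]);print(P.round(4).tolist(),P.mean(0).round(4))
for a,b in [(0,3),(1,2),(0,1),(3,2)]: 
    d=P[b]-P[a];print(np.linalg.norm(d).round(4),np.degrees(np.arctan2(d[1],d[0])).round(1))
t=[((x+.5)/6-.5+340,(y+.5)/6-.5+205) for x,y in [(288,303),(145,308),(125,90),(268,82)]]
print('tri z',np.round([tri([(c,a),(ct,b)]) for a,b in zip(w,t)],4).tolist())
rel([P[:,0].mean(),P[:,1].mean(),.25],-174.8)
E
```

```text
[[0.3728, -0.324, 0.088], [0.368, -0.2661, 0.088], [0.4563, -0.2576, 0.088], [0.4617, -0.3162, 0.088]] [ 0.4147 -0.291   0.088 ]
0.0892 5.1
0.0887 5.4
0.0582 94.8
0.0588 95.3
tri z [[0.3726, -0.324, 0.0886], [0.3677, -0.2663, 0.09], [0.4553, -0.258, 0.0907], [0.4612, -0.3162, 0.0899]]
t 5.72 q [-34.9   0.9   7.5  96.5   0.2 -39.2] pos [ 0.4258 -0.2958  0.2463] rot [ 179.88    0.22 -175.76] F [-0.3  0.4 -0.4] op 0.0852
turn rad [ 0.0021  0.0038 -0.0168] shift cm [ 1.07  0.56 -0.37]
```

>>> servo_tool(
  moves=[
    [[0.002,0.004,-0.017,1.07,0.56,0,8.5],[0,0,0,0,0,3,8.5],[0,0,0,0,0,3,8.5],[0,0,0,0,0,3,8.5],[0,0,0,0,0,2,8.5],[0,0,0,0,0,0,8.5]],
  ],
)

```text
time: 6.22
ee_pos: [0.419, -0.2814, 0.1342]
tcp_rot: [-179.9, 0.2, -174.6]
wrist_force: [-0.1, -0.1, -0.5]
opening: 0.085
```

```bash
python3 - <<'E'
from h import *
rel([.4147,-.2910,.045],-174.8)
E
```

```text
t 6.22 q [-33.9  -2.3  -8.1  84.    0.1 -39.3] pos [ 0.419  -0.2814  0.1342] rot [-179.91    0.23 -174.62] F [-0.1 -0.1 -0.5] op 0.085
turn rad [-0.0015  0.0041  0.0032] shift cm [ 0.56 -0.9   8.92]
```

>>> servo_tool(
  moves=[
    [[0,0.004,0.003,0.3,-0.5,0,8.5],[0,0,0,0,0,0,8.5],[0,0,0,0,0,0,8.5]],
  ],
)

```text
time: 6.47
ee_pos: [0.4177, -0.2839, 0.1366]
tcp_rot: [-179.9, 0.0, -174.6]
wrist_force: [0.2, 1.0, 0.3]
opening: 0.0851
```

```bash
python3 - <<'E'
from h import *
rel([.4147,-.2910,.045],-174.8)
E
```

```text
t 6.47 q [-34.2  -2.1  -7.6  84.4  -0.1 -39.5] pos [ 0.4177 -0.2839  0.1366] rot [-1.7990e+02  3.0000e-02 -1.7463e+02] F [0.2 1.  0.3] op 0.0851
turn rad [-0.0018  0.0005  0.003 ] shift cm [ 0.37 -0.67  9.16]
```

>>> servo_tool(
  moves=[
    [[0,0,0.003,0.35,-0.65,0,8.5],[0,0,0,0.2,-0.35,0,8.5],[0,0,0,0,0,0,8.5],[0,0,0,0,0,0,8.5]],
  ],
)

```text
time: 6.8
ee_pos: [0.4146, -0.2964, 0.1411]
tcp_rot: [-179.7, 0.3, -174.8]
wrist_force: [0.6, -0.6, 0.5]
opening: 0.0852
```

```bash
python3 - <<'E'
from h import *
rel([.4147,-.2910,.045],-174.8)
E
```

```text
t 6.8 q [-35.5  -1.9  -6.9  84.5  -0.1 -40.7] pos [ 0.4146 -0.2964  0.1411] rot [-179.65    0.31 -174.83] F [ 0.6 -0.6  0.5] op 0.0852
turn rad [-0.006   0.0054 -0.0006] shift cm [-0.01  0.6   9.61]
```

```bash
python3 - <<'E'
from h import *
for i in range(4):
    o=bot.get_obs();print(round(o['time'],2),o['ee_pos'].round(4),o['qd'].round(1)); imaging.camera('wrist')
E
```

```text
6.8 [ 0.4146 -0.2964  0.1411] [-0.7 -0.1  0.7  0.3 -0.1 -0.3]
6.85 [ 0.4146 -0.2964  0.1411] [ 0.3 -0.  -0.5 -0.1  0.   0.1]
6.9 [ 0.4145 -0.2962  0.1409] [ 0.3  0.  -0.5 -0.  -0.  -0. ]
6.95 [ 0.4145 -0.296   0.1406] [ 0.2 -0.  -0.5 -0.2  0.  -0. ]
```

>>> servo_tool(
  moves=[
    [[0,0,0,0,0,0,8.5]],
  ],
)

```text
time: 7.08
ee_pos: [0.4144, -0.2958, 0.1404]
tcp_rot: [-179.7, 0.3, -174.8]
wrist_force: [-0.8, 0.3, 0.3]
opening: 0.0854
```

>>> servo_tool(
  moves=[
    [[0,0,0,0,0,0,8.5]],
  ],
)

```text
time: 7.17
ee_pos: [0.4144, -0.2957, 0.1403]
tcp_rot: [-179.7, 0.2, -174.8]
wrist_force: [0.2, 0.8, 0.9]
opening: 0.0852
```

>>> servo_tool(
  moves=[
    [[0,0,0,0,0.6,0,8.5]],
  ],
)

```text
time: 7.25
ee_pos: [0.4138, -0.2901, 0.1401]
tcp_rot: [-179.7, 0.2, -174.8]
wrist_force: [-0.3, 0.4, -0.2]
opening: 0.085
```

>>> servo_tool(
  moves=[
    [[0,0,0,0,0,0,8.5]],
  ],
)

```text
time: 7.33
ee_pos: [0.4137, -0.2892, 0.14]
tcp_rot: [-179.7, 0.2, -174.8]
wrist_force: [0.2, 0.2, 1.0]
opening: 0.0849
```

>>> servo_tool(
  moves=[
    [[0,0,0,0,0,0,8.5]],
  ],
)

```text
time: 7.42
ee_pos: [0.4137, -0.2889, 0.14]
tcp_rot: [-179.7, 0.2, -174.8]
wrist_force: [-0.0, 0.9, 0.4]
opening: 0.085
```

>>> servo_tool(
  moves=[
    [[-0.004,0.003,0,-0.1,-0.2,2,8.5],[0,0,0,0,0,2,8.5],[0,0,0,0,0,2,8.5],[0,0,0,0,0,1.5,8.5],[0,0,0,0,0,0.8,8.5],[0,0,0,0,0,0,8.5],[0,0,0,0,0,0,8.5]],
  ],
)

```text
time: 8.0
ee_pos: [0.416, -0.2907, 0.0554]
tcp_rot: [-179.9, 0.2, -174.7]
wrist_force: [-1.0, -0.2, 0.2]
opening: 0.0853
```

```bash
python3 - <<'E'
from h import *
rel([.4147,-.2910,.045],-174.8)
E
```

```text
t 8.0 q [-34.9  -0.8 -15.3  75.2   0.  -40.2] pos [ 0.416  -0.2907  0.0554] rot [-179.85    0.19 -174.72] F [-1.  -0.2  0.2] op 0.0853
turn rad [-0.0026  0.0034  0.0015] shift cm [ 0.14 -0.02  1.04]
```

>>> servo_tool(
  moves=[
    [[-0.002,0.003,0,0.12,0,0.8,8.5],[0,0,0,0,0,0.1,8.5],[0,0,0,0,0,0,5],[0,0,0,0,0,0,5],[0,0,0,0,0,0,5],[0,0,0,0,0,0,5],[0,0,0,0,0,0,5],[0,0,0,0,0,0,5]],
  ],
  force=40,
)

```text
time: 8.67
ee_pos: [0.416, -0.2916, 0.0487]
tcp_rot: [-179.8, 0.2, -174.7]
wrist_force: [1.0, 0.3, -1.1]
opening: 0.0592
```

```bash
python3 - <<'E'
from h import *
rel([.4147,-.2910,.045],-174.8)
E
```

```text
t 8.67 q [-35.   -0.5 -15.8  74.5  -0.  -40.3] pos [ 0.416  -0.2916  0.0487] rot [-1.7984e+02  1.6000e-01 -1.7471e+02] F [ 1.   0.3 -1.1] op 0.0592
turn rad [-0.0027  0.0028  0.0015] shift cm [0.12 0.08 0.37]
```

>>> servo_tool(
  moves=[
    [[0,0,0,0,0,-1,5],[0,0,0,0,0,-2,5],[0,0,0,0,0,-3,5],[0,0,0,0,0,-3,5],[0,0,0,0,0,-3,5],[0,0,0,0,0,-2,5],[0,0,0,0,0,-1,5],[0,0,0,0,0,0,5],[0,0,0,0,0,0,5]],
  ],
)

```text
time: 9.42
ee_pos: [0.4135, -0.2898, 0.2083]
tcp_rot: [-180.0, 0.0, -174.7]
wrist_force: [0.0, -0.2, -3.4]
opening: 0.0597
```

```bash
python3 - <<'E'
from h import *
rel([.534,-.0105,.21],-171.2)
snap('wrist','w3')
E
```

```text
t 9.42 q [-35.   -1.6   0.7  92.4  -0.  -40.3] pos [ 0.4135 -0.2898  0.2083] rot [-1.7997e+02  1.0000e-02 -1.7471e+02] F [ 0.  -0.2 -3.4] op 0.0597
turn rad [-0.0005  0.0001 -0.0613] shift cm [-14.57  26.71  -0.18]
```

View pics/w3.png

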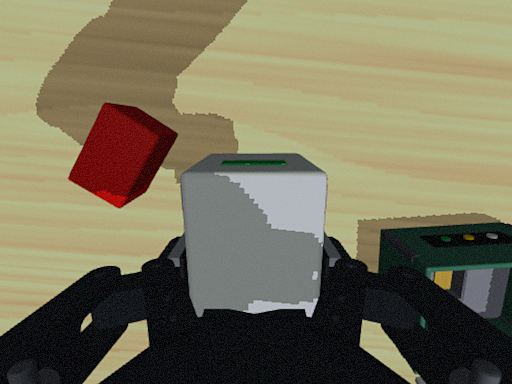

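>>> servo_tool(
  moves=[
    [[0,0,0,-0.8,1.6,0,5],[0,0,-0.02,-1.5,3,0,5],[0,0,-0.02,-1.8,3.4,0,5],[0,0,-0.02,-1.8,3.4,0,5],[0,0,0,-1.8,3.4,0,5],[0,0,0,-1.8,3.4,0,5],[0,0,0,-1.5,2.5,0,5],[0,0,0,-1,1.5,0,5],[0,0,0,0,0,0,5],[0,0,0,0,0,0,5]],
  ],
)

```text
time: 10.3
ee_pos: [0.5018, -0.0428, 0.1943]
tcp_rot: [179.6, -1.0, -171.3]
wrist_force: [-0.9, -0.4, -3.8]
opening: 0.0594
```

```bash
python3 - <<'E'
from h import *
rel([.534,-.0105,.21],-171.2)
E
```

```text
t 10.3 q [ -4.9  -0.9  -0.1  91.8   0.1 -13.6] pos [ 0.5018 -0.0428  0.1943] rot [ 179.64   -0.97 -171.32] F [-0.9 -0.4 -3.8] op 0.0594
turn rad [ 0.0062 -0.017  -0.0021] shift cm [-3.64  2.72 -1.62]
```

>>> servo_tool(
  moves=[
    [[0.004,-0.01,0,-1.2,0.9,-0.8,5],[0,-0.005,0,-1.2,0.9,-0.5,5],[0,0,0,-0.5,0.4,0,5],[0,0,0,0,0,0,5],[0,0,0,0,0,0,5]],
  ],
)

```text
time: 10.72
ee_pos: [0.5254, -0.0185, 0.2028]
tcp_rot: [179.9, -0.6, -171.4]
wrist_force: [0.3, 0.1, -3.4]
opening: 0.0595
```

```bash
python3 - <<'E'
from h import *
rel([.534,-.0105,.19],-171.2)
snap('wrist','w4');snap('top','t4')
E
```

```text
t 10.72 q [ -2.    1.7   3.5  92.3   0.  -10.6] pos [ 0.5254 -0.0185  0.2028] rot [ 179.86   -0.55 -171.44] F [ 0.3  0.1 -3.4] op 0.0595
turn rad [ 0.0025 -0.0097 -0.0042] shift cm [-0.98  0.66  1.27]
```

View pics/w4.png

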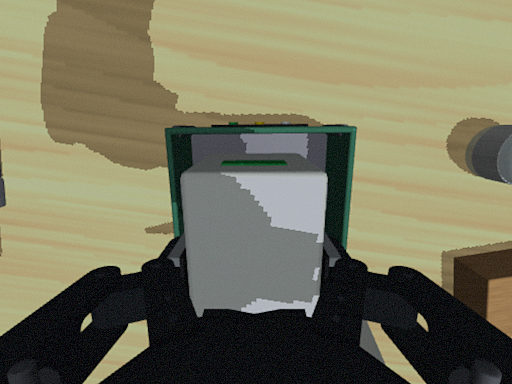

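The pack hangs over the case, parallel to it. I'll measure the rim and the pack in this one view.

```bash
python3 - <<'E'
from h import *
crop('w4',155,110,210,90,3.8,'w4c')
E
```

```text
(no output)
```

View pics/w4c.png

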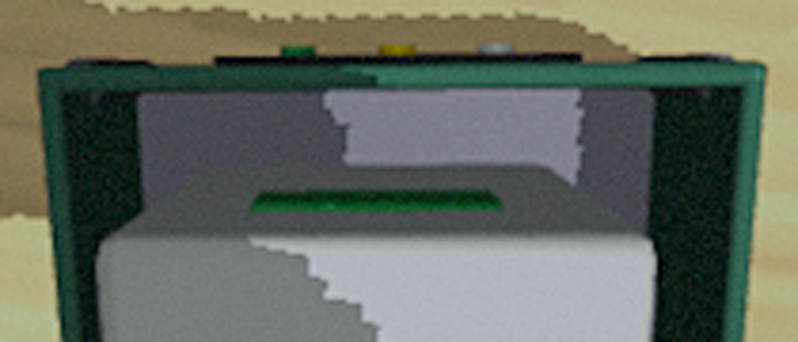

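```bash
python3 - <<'E'
from h import *
_,c=load('w4')
T=lambda p:((p[0]+.5)/3.8-.5+155,(p[1]+.5)/3.8-.5+110)
def info(n,a,b,z,off):
    A,B=atz(c,T(a),z),atz(c,T(b),z);d=(B-A)[:2];L=np.linalg.norm(d);u=d/L;x=np.array([u[1],-u[0]]);C=((A+B)/2)[:2]+x*off
    print(n,A.round(4),B.round(4),'L',L.round(4),'yaw',np.degrees(np.arctan2(x[1],x[0])).round(2),'centre',C.round(4))
info('case',(38,70),(765,65),.106,.07)
info('pack',(98,239),(655,239),.2421,.045)
_,c=load('w3'); T=lambda p:p
info('pack3',(183.,172.5),(326.5,172.5),.2476,.045)
rel([0,0,0],0)
E
```

```text
case [ 0.4769 -0.105   0.106 ] [0.4506 0.0621 0.106 ] L 0.1691 yaw 8.95 centre [ 0.5329 -0.0106]
pack [ 0.4859 -0.0543  0.2421] [0.4771 0.0043 0.2421] L 0.0592 yaw 8.54 centre [ 0.526  -0.0183]
pack3 [ 0.3714 -0.3221  0.2476] [ 0.3661 -0.2646  0.2476] L 0.0578 yaw 5.29 centre [ 0.4136 -0.2892]
t 10.82 q [ -2.1   1.7   3.5  92.3   0.  -10.6] pos [ 0.5253 -0.0186  0.2028] rot [ 179.85   -0.55 -171.47] F [-0.   1.1 -3.4] op 0.0592
turn rad [ 1.4700e-02  2.8000e-03 -2.9926e+00] shift cm [51.47  9.58 20.8 ]
```

>>> servo_tool(
  moves=[
    [[0.003,-0.009,-0.004,-0.8,0.6,0.3,5],[0,0,0,0,0,0,5],[0,0,0,0,0,0,5]],
  ],
)

```text
time: 11.07
ee_pos: [0.5321, -0.0124, 0.1991]
tcp_rot: [-180.0, -0.0, -171.3]
wrist_force: [0.8, 0.3, -3.4]
opening: 0.0594
```

```bash
python3 - <<'E'
from h import *
rel([.533,-.0105,.067],-171.1)
E
```

```text
t 11.07 q [ -1.3   2.    3.4  91.4  -0.  -10. ] pos [ 0.5321 -0.0124  0.1991] rot [-1.7996e+02 -2.0000e-02 -1.7134e+02] F [ 0.8  0.3 -3.4] op 0.0594
turn rad [-0.0008 -0.0004 -0.0042] shift cm [-0.13  0.18 13.21]
```

>>> servo_tool(
  moves=[
    [[0,0,-0.004,-0.1,0.17,1,5],[0,0,0,0,0,1.5,5],[0,0,0,0,0,1.5,5],[0,0,0,0,0,1.5,5],[0,0,0,0,0,1.5,5],[0,0,0,0,0,1,5],[0,0,0,0,0,0.7,5],[0,0,0,0,0,0,5],[0,0,0,0,0,0,5]],
  ],
)

```text
time: 11.82
ee_pos: [0.5318, -0.0103, 0.1044]
tcp_rot: [-180.0, -0.1, -171.0]
wrist_force: [-0.3, 0.1, -2.7]
opening: 0.0595
```

```bash
python3 - <<'E'
from h import *
rel([.533,-.0105,.067],-171.1)
E
```

```text
t 11.82 q [ -1.1   1.9  -7.1  81.   -0.1 -10.1] pos [ 0.5318 -0.0103  0.1044] rot [-1.7995e+02 -6.0000e-02 -1.7101e+02] F [-0.3  0.1 -2.7] op 0.0595
turn rad [-0.0008 -0.001   0.0015] shift cm [-0.12 -0.04  3.74]
```

>>> servo_tool(
  moves=[
    [[0,0,0,-0.1,-0.03,0.8,5],[0,0,0,0,0,0.7,5],[0,0,0,0,0,0,5],[0,0,0,0,0,0,5]],
  ],
)

```text
time: 12.15
ee_pos: [0.5341, -0.0105, 0.0898]
tcp_rot: [-179.9, 0.1, -171.0]
wrist_force: [0.3, 0.4, -4.2]
opening: 0.0595
```

```bash
python3 - <<'E'
from h import *
rel([.533,-.0105,.067],-171.1)
snap('wrist','w5');snap('top','t5')
crop('w5',150,90,220,180,3.6,'w5c')
E
```

```text
t 12.15 q [ -1.1   2.3  -8.4  79.2  -0.1 -10.1] pos [ 0.5341 -0.0105  0.0898] rot [-1.7992e+02  1.1000e-01 -1.7101e+02] F [ 0.3  0.4 -4.2] op 0.0595
turn rad [-0.0014  0.002   0.0016] shift cm [0.11 0.02 2.28]
```

View pics/w5c.png

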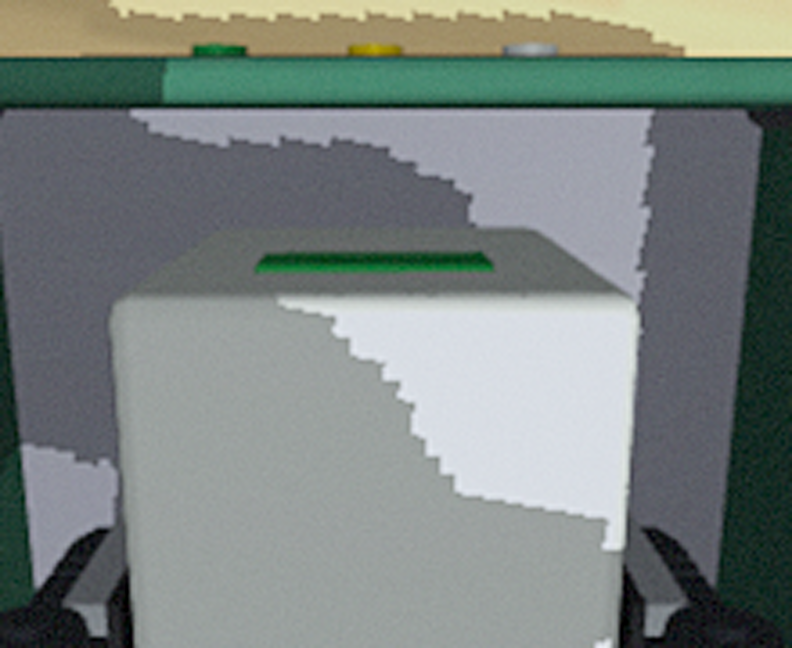

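>>> servo_tool(
  moves=[
    [[0,0,0,0.08,0,0.5,5],[0,0,0,0,0,0.4,5],[0,0,0,0,0,0,5]],
  ],
)

```text
time: 12.5
ee_pos: [0.5338, -0.0106, 0.081]
tcp_rot: [-179.9, 0.2, -171.0]
wrist_force: [-1.2, -0.3, -3.3]
opening: 0.0596
```

```bash
python3 - <<'E'
from h import *
rel([.533,-.0105,.067],-171.1)
E
```

```text
t 12.5 q [ -1.1   2.3  -9.4  78.1  -0.1 -10.1] pos [ 0.5338 -0.0106  0.081 ] rot [-179.91    0.2  -171.01] F [-1.2 -0.3 -3.3] op 0.0596
turn rad [-0.0016  0.0035  0.0016] shift cm [0.08 0.03 1.4 ]
```

Pack bottom is at about z = 32 mm. Entering the mouth now.

>>> servo_tool(
  moves=[
    [[0,0.003,0,0.07,0.03,0.3,5],[0,0,0,0,0,0.3,5],[0,0,0,0,0,0,5]],
  ],
)

```text
time: 12.75
ee_pos: [0.5329, -0.0104, 0.0743]
tcp_rot: [-179.9, 0.0, -171.0]
wrist_force: [0.1, 0.3, -3.1]
opening: 0.0595
```

```bash
python3 - <<'E'
from h import *
rel([.533,-.0105,.067],-171.1)
E
```

```text
t 12.75 q [ -1.1   2.5  -9.9  77.6  -0.1 -10.1] pos [ 0.5329 -0.0104  0.0743] rot [-179.91    0.   -171.01] F [ 0.1  0.3 -3.1] op 0.0595
turn rad [-0.0016  0.0001  0.0016] shift cm [-0.01 -0.01  0.73]
```

>>> servo_tool(
  moves=[
    [[0,0,0,0,0,0.3,5],[0,0,0,0,0,0.3,5],[0,0,0,0,0,0.1,5],[0,0,0,0,0,0,5]],
  ],
)

```text
time: 13.08
ee_pos: [0.533, -0.0104, 0.0668]
tcp_rot: [-179.9, 0.0, -171.0]
wrist_force: [-1.7, 0.1, -0.4]
opening: 0.0595
```

```bash
python3 - <<'E'
from h import *
rel([.533,-.0105,.067],-171.1)
E
```

```text
t 13.08 q [ -1.1   2.7 -10.6  76.7  -0.1 -10.1] pos [ 0.533  -0.0104  0.0668] rot [-1.7991e+02  2.0000e-02 -1.7101e+02] F [-1.7  0.1 -0.4] op 0.0595
turn rad [-0.0017  0.0004  0.0016] shift cm [ 0.   -0.01 -0.02]
```

The spring contact is felt: Fz went from -3.3 to about -0.4 N. Releasing the pack.

>>> servo_tool(
  moves=[
    [[0,0,0,0,0,0,7],[0,0,0,0,0,0,8.5],[0,0,0,0,0,0,8.5],[0,0,0,0,0,0,8.5],[0,0,0,0,0,-1,8.5],[0,0,0,0,0,-2,8.5],[0,0,0,0,0,-3,8.5],[0,0,0,0,0,-4,8.5],[0,0,0,0,0,-4,8.5],[0,0,0,0,0,-3,8.5],[0,0,0,0,0,0,8.5],[0,0,0,0,0,0,8.5]],
  ],
)

```text
time: 14.08
ee_pos: [0.5315, -0.0101, 0.2509]
tcp_rot: [-179.9, 0.3, -171.0]
wrist_force: [-0.8, 0.3, -0.4]
opening: 0.0851
```

```bash
python3 - <<'E'
from h import *
rel([.7,.02,.32],-171.1)
snap('wrist','w6');snap('top','t6');snap('scene','s6')
a=cv2.imread('pics/w6.png');b=cv2.resize(cv2.imread('pics/s6.png')[140:240,210:310],(384,384),interpolation=2);
b=cv2.resize(b,(288,288));cv2.imwrite('pics/c6.png',np.hstack([a,cv2.copyMakeBorder(b,0,96,0,0,0)]))
E
```

```text
t 14.08 q [ -1.    2.6   9.8  96.9  -0.1 -10. ] pos [ 0.5315 -0.0101  0.2509] rot [-179.86    0.26 -171.01] F [-0.8  0.3 -0.4] op 0.0851
turn rad [-0.0024  0.0045  0.0015] shift cm [-17.14   0.33  -6.83]
```

View pics/c6.png

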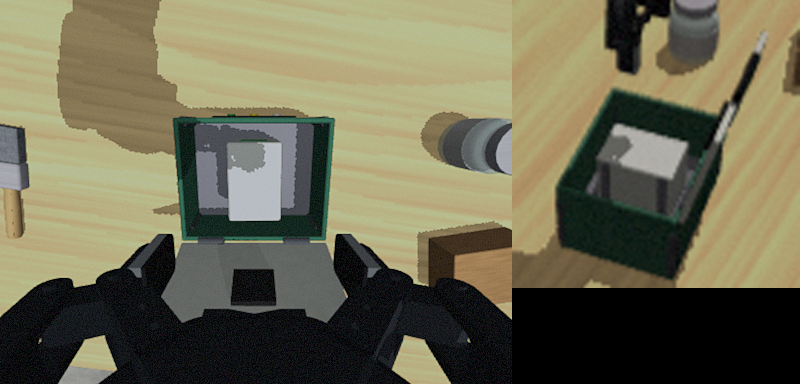

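The pack stands upright in the socket with the jaws clear. Next I'll go up, close the fingers and move over behind the lid.

>>> servo_tool(
  moves=[
    [[0,0.004,0,0,0,-2,4],[0,0,0,0,0,-3,0],[0,0,0,0,0,-2,0],[0,0,0,-2,0,0,0],[0,0,0,-3.5,0,0,0],[0,0,0,-3.5,0,0,0],[0,0,0,-3,0,0,0],[0,0,0,-1.5,0,0,0],[0,0,0,0,0,0,0],[0,0,0,0,0,0,0]],
  ],
)

```text
time: 15.07
ee_pos: [0.6655, 0.012, 0.3039]
tcp_rot: [179.9, -1.5, -171.0]
wrist_force: [-0.7, -0.9, -0.3]
opening: -0.0002
```

```bash
python3 - <<'E'
from h import *
rel([.684,.013,.24],-171.1)
snap('top','t7');snap('wrist','w7');snap('scene','s7')
crop('top0',0,0,1,1,1,'x')
a=cv2.resize(cv2.imread('pics/t7.png')[80:240,180:340],(400,400),interpolation=2);b=cv2.resize(cv2.imread('pics/s7.png')[60:260,190:390],(400,400),interpolation=2)
cv2.imwrite('pics/c7.png',np.hstack([a,b]))
E
```

```text
t 15.07 q [ 1.100e+00  2.810e+01  4.700e+01  1.104e+02 -1.000e-01 -7.900e+00] pos [0.6655 0.012  0.3039] rot [ 179.9    -1.51 -171.04] F [-0.7 -0.9 -0.3] op -0.0002
turn rad [ 0.0017 -0.0264  0.001 ] shift cm [-2.01 -0.2   6.34]
```

View pics/c7.png

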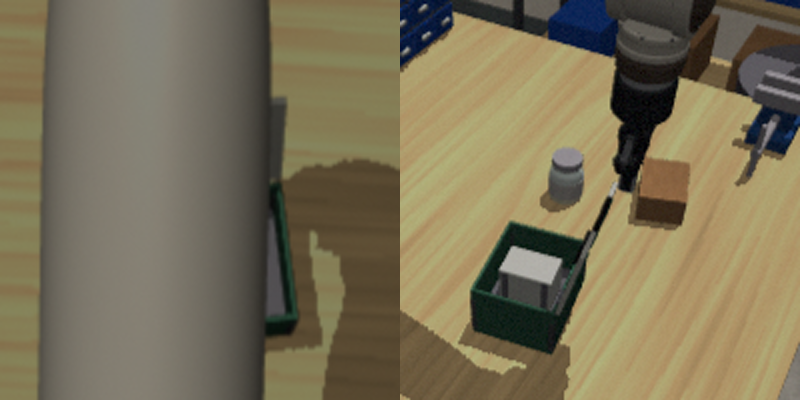

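>>> servo_tool(
  moves=[
    [[0,-0.02,0,-1,0,0,0],[0,-0.005,0,-0.7,0,0,0],[0,0,0,0,0,0,0],[0,0,0,0,0,0,0]],
  ],
)

```text
time: 15.55
ee_pos: [0.6805, 0.014, 0.309]
tcp_rot: [179.9, 0.4, -171.1]
wrist_force: [-0.2, -0.3, 0.6]
opening: 0.0001
```

```bash
cat >> h.py <<'E'
def case():
    o=bot.get_obs();a=np.radians(8.9);d=o['ee_pos'][:2]-[.5327,-.0105]
    print('case xyz mm',np.round([1e3*(d[0]*np.cos(a)+d[1]*np.sin(a)),1e3*(-d[0]*np.sin(a)+d[1]*np.cos(a)),1e3*o['ee_pos'][2]],1),'rot',o['tcp_rot'].round(1),'F',o['wrist_force'].round(1),'t',round(o['time'],2),'q',o['q'].round(0))
E
python3 - <<'E'
from h import *
case()
E
```

```text
case xyz mm [149.9   1.3 309. ] rot [ 179.9    0.4 -171.1] F [-0.2 -0.3  0.6] t 15.55 q [  1.  29.  49. 109.   0.  -8.]
```

>>> servo_tool(
  moves=[
    [[0,0,0,0,0,1.5,0],[0,0,0,0,0,2,0],[0,0,0,0,0,1.7,0],[0,0,0,0,0,1,0],[0,0,0,0,0,0,0],[0,0,0,0,0,0,0]],
  ],
)

```text
time: 16.05
ee_pos: [0.6804, 0.0138, 0.2486]
tcp_rot: [-180.0, 0.8, -171.1]
wrist_force: [-0.5, -0.0, 0.7]
opening: -0.0003
```

```bash
python3 - <<'E'
from h import *
case()
snap('scene','s8');crop('s8',210,100,150,120,5,'s8c')
E
```

```text
case xyz mm [149.7   1.2 248.6] rot [-180.     0.8 -171.1] F [-0.5 -0.   0.7] t 16.05 q [  1.  24.  35. 100.   0.  -8.]
```

View pics/s8c.png

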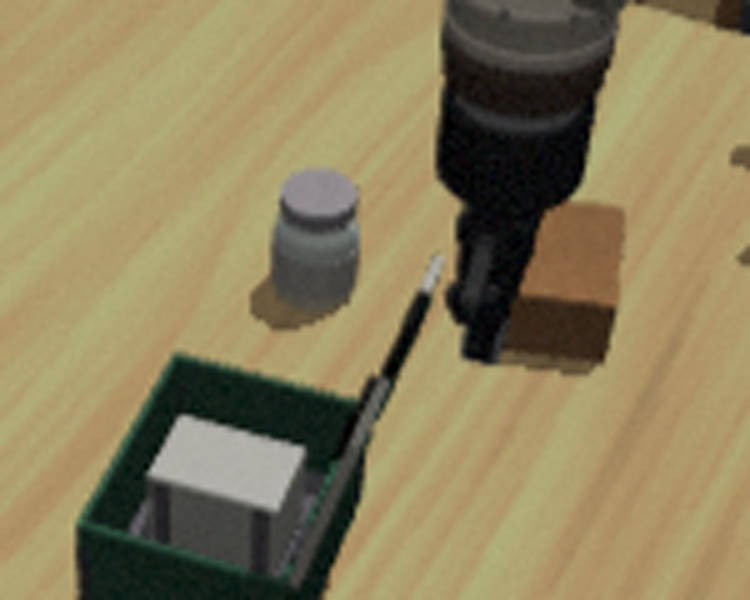

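>>> servo_tool(
  moves=[
    [[0,0.01,0,0.6,0,0.5,0],[0,0,0,0.8,0,0.4,0],[0,0,0,0.6,0,0,0],[0,0,0,0.4,0,0,0],[0,0,0,0.4,0,0,0],[0,0,0,0.4,0,0,0]],
  ],
)

```text
time: 16.6
ee_pos: [0.6487, 0.0087, 0.243]
tcp_rot: [-180.0, 0.5, -171.1]
wrist_force: [5.2, 2.1, 2.4]
opening: -0.0005
```

```bash
python3 - <<'E'
from h import *
case()
E
```

```text
case xyz mm [117.6   1.  243. ] rot [-180.     0.5 -171.1] F [5.2 2.1 2.4] t 16.6 q [ 1. 19. 28. 98.  0. -8.]
```

In contact at about 5.5 N, as expected for the hinge. I'll keep pushing along the arc.

>>> servo_tool(
  moves=[
    [[0,0,0,0.7,0,0,0],[0,0,0,0.7,0,0,0],[0,0,0,0.7,0,0,0],[0,0,0,0.7,0,0,0],[0,0,0,0.7,0,0,0],[0,0,0,0.6,0,0,0]],
  ],
)

```text
time: 17.1
ee_pos: [0.6105, 0.0026, 0.2475]
tcp_rot: [-179.9, 1.5, -171.1]
wrist_force: [4.9, -0.1, -1.2]
opening: -0.0001
```

```bash
python3 - <<'E'
from h import *
case()
snap('scene','s9');crop('s9',210,100,150,120,5,'s9c')
E
```

```text
case xyz mm [ 78.9   0.9 247.5] rot [-179.9    1.5 -171.1] F [ 4.9 -0.1 -1.2] t 17.1 q [ 0. 12. 20. 96.  0. -9.]
```

View pics/s9c.png

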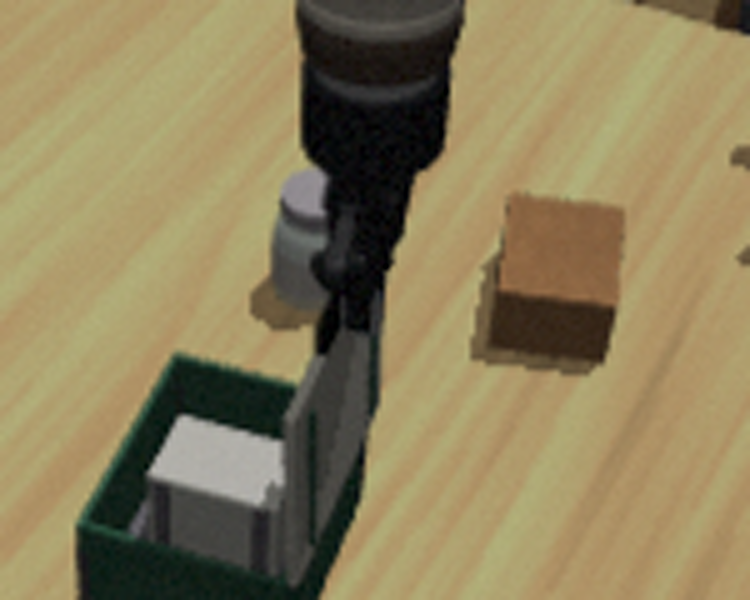

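>>> servo_tool(
  moves=[
    [[0,0.013,0,0.75,0,0.4,0],[0,0.013,0,0.75,0,0.4,0],[0,0,0,0.75,0,0.4,0],[0,0,0,0.75,0,0.4,0],[0,0,0,0.75,0,0.4,0]],
  ],
)

```text
time: 17.57
ee_pos: [0.5727, -0.0035, 0.2298]
tcp_rot: [-179.8, 0.3, -171.1]
wrist_force: [4.2, 0.7, 5.9]
opening: 0.0001
```

```bash
python3 - <<'E'
from h import *
case()
E
```

```text
case xyz mm [ 40.6   0.8 229.8] rot [-179.8    0.3 -171.1] F [4.2 0.7 5.9] t 17.57 q [-0.  8. 13. 95. -0. -9.]
```

>>> servo_tool(
  moves=[
    [[0,0,0,0.75,0,0.2,0],[0,0,0,0.75,0,0.2,0],[0,0,0,0.75,0,0.3,0],[0,0,0,0.6,0,0.4,0],[0,0,0,0.6,0,0.5,0],[0,0,0,0.6,0,0.5,0]],
  ],
)

```text
time: 18.07
ee_pos: [0.5303, -0.0102, 0.2082]
tcp_rot: [-179.8, 0.3, -171.1]
wrist_force: [2.3, 1.0, 4.6]
opening: -0.0004
```

```bash
python3 - <<'E'
from h import *
case()
snap('scene','s10');crop('s10',210,100,150,120,5,'s10c')
E
```

```text
case xyz mm [ -2.3   0.7 208.2] rot [-179.8    0.3 -171.1] F [2.3 1.  4.6] t 18.07 q [ -1.   2.   4.  92.  -0. -10.]
```

View pics/s10c.png

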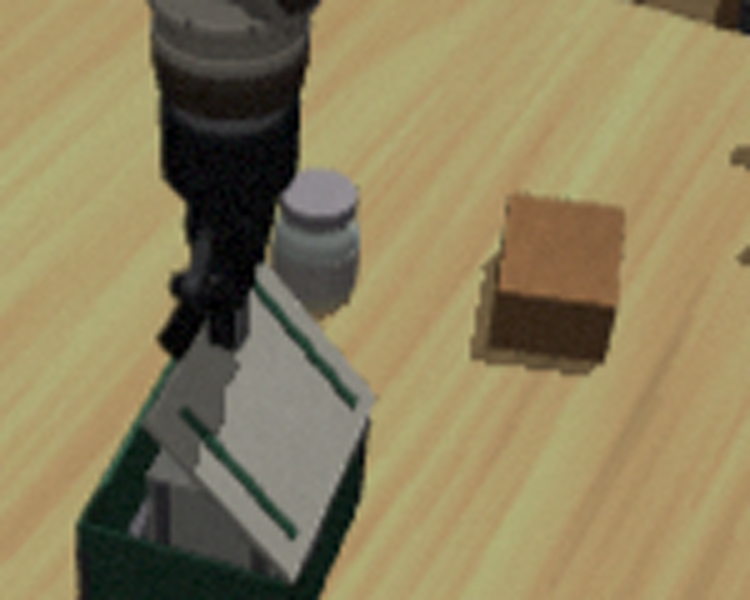

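The lid is at roughly 45° and following along. I'll continue down the arc.

>>> servo_tool(
  moves=[
    [[0,0,0,0.6,0,0.5,0],[0,0,0,0.6,0,0.5,0],[0,0,0,0.6,0,0.5,0],[0,0,0,0.5,0,0.6,0],[0,0,0,0.5,0,0.6,0],[0,0,0,0.3,0,0.6,0]],
  ],
)

```text
time: 18.62
ee_pos: [0.4986, -0.0152, 0.1741]
tcp_rot: [-179.8, 0.4, -171.1]
wrist_force: [-1.1, 0.5, 5.5]
opening: 0.0002
```

```bash
python3 - <<'E'
from h import *
case()
E
```

```text
case xyz mm [-34.4   0.6 174.1] rot [-179.8    0.4 -171.1] F [-1.1  0.5  5.5] t 18.62 q [ -2.  -3.  -5.  88.  -0. -11.]
```

>>> servo_tool(
  moves=[
    [[0,0,0,0.3,0,0.5,0],[0,0,0,0.3,0,0.5,0],[0,0,0,0.3,0,0.5,0],[0,0,0,0.3,0,0.5,0],[0,0,0,0.2,0,0.5,0],[0,0,0,0.1,0,0.3,0]],
  ],
)

```text
time: 19.12
ee_pos: [0.4825, -0.0179, 0.1429]
tcp_rot: [-179.8, 0.4, -171.1]
wrist_force: [3.8, 1.5, 2.8]
opening: 0.0002
```

```bash
python3 - <<'E'
from h import *
case()
E
```

```text
case xyz mm [-50.8   0.5 142.9] rot [-179.8    0.4 -171.1] F [3.8 1.5 2.8] t 19.12 q [ -2.  -6. -10.  85.  -0. -11.]
```

>>> servo_tool(
  moves=[
    [[0,0,0,0.1,0,0.35,0],[0,0,0,0.1,0,0.35,0],[0,0,0,0.1,0,0.35,0],[0,0,0,0.1,0,0.35,0],[0,0,0,0,0,0.2,0]],
  ],
)

```text
time: 19.53
ee_pos: [0.478, -0.0186, 0.1252]
tcp_rot: [-179.8, 0.4, -171.1]
wrist_force: [1.8, 0.4, 5.2]
opening: -0.0004
```

```bash
python3 - <<'E'
from h import *
case()
E
```

```text
case xyz mm [-55.3   0.5 125.2] rot [-179.8    0.4 -171.1] F [1.8 0.4 5.2] t 19.53 q [ -2.  -6. -13.  83.  -0. -11.]
```

>>> servo_tool(
  moves=[
    [[0,0,0,0.1,0,0.25,0],[0,0,0,0,0,0.25,0],[0,0,0,0,0,0.2,0]],
  ],
)

```text
time: 19.78
ee_pos: [0.4767, -0.0188, 0.1179]
tcp_rot: [-179.8, 0.4, -171.1]
wrist_force: [1.8, 0.6, 5.8]
opening: -0.0002
```

```bash
python3 - <<'E'
from h import *
case()
E
```

```text
case xyz mm [-56.6   0.4 117.9] rot [-179.8    0.4 -171.1] F [1.8 0.6 5.8] t 19.78 q [ -2.  -6. -14.  82.  -0. -11.]
```

>>> servo_tool(
  moves=[
    [[0,0,0,0,0,0.15,0]],
  ],
)

```text
time: 19.87
ee_pos: [0.4765, -0.0188, 0.1164]
tcp_rot: [-179.8, 0.4, -171.1]
wrist_force: [1.4, 0.8, 5.4]
opening: 0.0
```

>>> servo_tool(
  moves=[
    [[0,0,0,0,0,0.15,0]],
  ],
)

```text
time: 19.95
ee_pos: [0.4765, -0.0189, 0.115]
tcp_rot: [-179.8, 0.4, -171.1]
wrist_force: [1.0, 1.0, 9.5]
opening: 0.0002
```

```bash
python3 - <<'E'
from h import *
case()
E
```

```text
case xyz mm [-56.9   0.4 115. ] rot [-179.8    0.4 -171.1] F [1.  1.  9.5] t 19.95 q [ -2.  -6. -14.  82.  -0. -11.]
```

>>> servo_tool(
  moves=[
    [[0,0,0,0,0,0.1,0]],
  ],
)

```text
time: 20.03
ee_pos: [0.4765, -0.0189, 0.1149]
tcp_rot: [-179.8, 0.4, -171.1]
wrist_force: [-0.7, 0.8, 18.8]
opening: -0.0
```

>>> servo_tool(
  moves=[
    [[0,0,0,0,0,0.1,0]],
  ],
)

```text
time: 20.12
ee_pos: [0.4765, -0.0189, 0.1149]
tcp_rot: [-179.8, 0.5, -171.1]
wrist_force: [-2.0, 0.9, 14.5]
opening: 0.0001
```

>>> servo_tool(
  moves=[
    [[0,0,0,0,0,0.1,0]],
  ],
)

```text
time: 20.2
ee_pos: [0.4765, -0.0189, 0.1149]
tcp_rot: [-179.8, 0.5, -171.1]
wrist_force: [-1.0, 0.1, 12.8]
opening: 0.0002
```

It's stopped hard at z = 114.9 mm, and the shut height is 115. Retreating straight up to look.

>>> servo_tool(
  moves=[
    [[0,0,0,0,0,-0.5,0],[0,0,0,0,0,-2,0],[0,0,0,0,0,-3,0],[0,0,0,2,0,-3,0],[0,0,0,3,0,-3,0],[0,0,0,3,0,-1,0],[0,0,0,2,0,0,0],[0,0,0,0,0,0,0],[0,0,0,0,0,0,0]],
  ],
)

```text
time: 20.95
ee_pos: [0.3664, -0.0348, 0.2404]
tcp_rot: [-179.9, -0.7, -171.1]
wrist_force: [-0.2, -0.2, -0.5]
opening: -0.0001
```

```bash
python3 - <<'E'
from h import *
case()
snap('scene','s11');snap('wrist','w11');snap('top','t11')
a=cv2.resize(cv2.imread('pics/s11.png')[140:245,205:325],(400,350),interpolation=2);b=cv2.resize(cv2.imread('pics/w11.png'),(400,350),interpolation=2)
cv2.imwrite('pics/c11.png',np.hstack([a,b]))
E
```

```text
case xyz mm [-168.1    1.8  240.4] rot [-179.9   -0.7 -171.1] F [-0.2 -0.2 -0.5] t 20.95 q [ -5. -19. -10.  99.  -0. -14.]
```

View pics/c11.png

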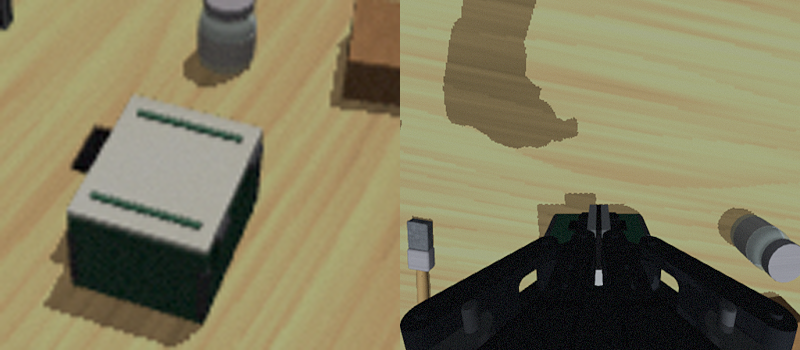

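View pics/s11.png

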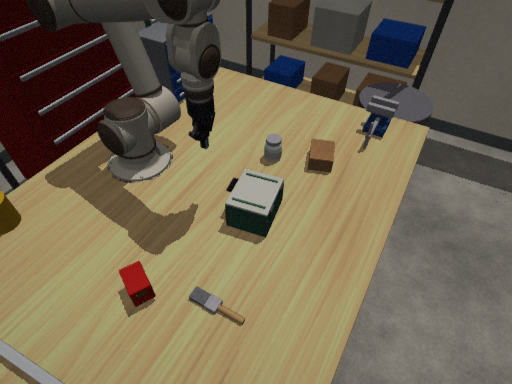

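The lid looks flush, and the jar, carton, brush and red block are where they were. I'll check numerically that the lid is fully shut before handing in.

```bash
python3 - <<'E'
from h import *
_,c=load('s11');a=np.radians(8.9);R=np.array([[np.cos(a),-np.sin(a)],[np.sin(a),np.cos(a)]])
for th in (0,.03,.07):
    P=[]
    for y in(-.085,.085):
        x,z=.07-.14*np.cos(th)+.008*np.sin(th),.107+.14*np.sin(th)+.008*np.cos(th);P.append(np.r_[R@[x,y]+[.5327,-.0105],z])
    print(th,((proj(c,P)-[215,165])*7).round().tolist())
crop('s11',215,165,80,75,7,'s11c')
i0=cv2.imread('pics/scene0.png').astype(int);i1=cv2.imread('pics/s11.png').astype(int)
for n,(x,y,w,h) in dict(jar=(262,130,24,34),carton=(305,135,33,40),brush=(185,283,65,45),red=(115,258,45,50)).items():
    print(n,np.abs(i0-i1)[y:y+h,x:x+w].mean().round(2))
E
```

```text
0 [[64.0, 262.0], [206.0, 18.0]]
0.03 [[64.0, 256.0], [206.0, 12.0]]
0.07 [[64.0, 248.0], [207.0, 3.0]]
jar 1.88
carton 2.11
brush 1.85
red 3.82
```

View pics/s11c.png

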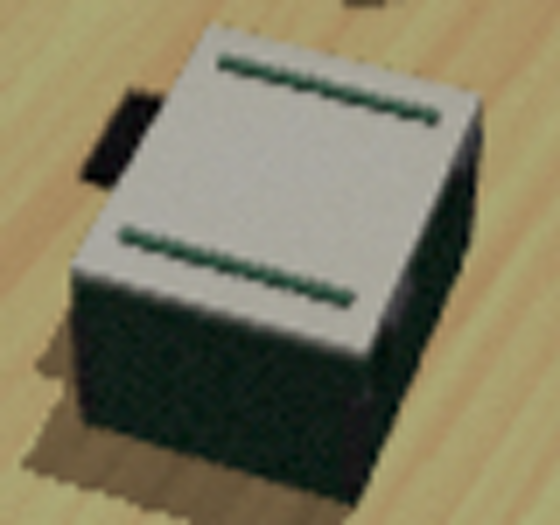

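```bash
python3 - <<'E'
from h import *
bot.job_done()
E
```

```text
the job is handed in; nothing more can be done
```

I plugged the white pack into the socket and let go of it. I then swung the lid over from behind and pressed it shut, handing in at about 21 s of the 67 s allowed.

**Pack:** It went in with no sideways force, and the spring contact showed on the wrist force. After release a picture showed it standing upright in the socket.

**Lid:** The push took 3–8 N along the swing and peaked at 18.8 N at the end. It stopped hard with the fingertip at 114.9 mm, against 115 mm for fully shut. After I backed off, the lid's front corners in the scene picture matched the shut position best, by up to about 8 pixels in a 7× enlarged crop. I couldn't see the pack under the shut lid, so that it is held down is inferred from this.

**Other objects:** The jar, carton, brush and red look-alike look unmoved between the first and last scene pictures. The red block's patch differed slightly more than the others (3.8 against about 2 grey levels); I took this for noise or shading.

**One mishap:** Early on I turned the tool the wrong way and ran the last joint to its limit. The tool swung sideways and tilted above the jar, but nothing was touched.

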